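Check the pinch-roller gaps of a webbing feeder with a taper feeler gauge

ROBOT

A 7-joint arm with a two-finger parallel gripper is mounted at the origin on the work surface. World frame = base frame: x ahead of the robot, y to its left, z up, the work surface at z = 0. Lengths are in mm, angles in rad, forces in N, time in s.
With the tool pointing down it reaches from about 350 to 900 mm from the base axis. Payload 8.1 kg.
Tool frame: the origin (TCP) lies midway between the tips of the shut fingers; the grasp point (between the pads) lies behind it (r.tcp_to_grasp is the z of the grasp point in the tool frame, in mm); z points along the fingers, y is the line along which they close (so a half turn about z gives the same grasp; the last joint's range is limited). The gripper opens to 92 mm and grips with 3 to 60 N. Pads are 19 mm wide; open, the fingers measure 130 mm over their backs; the gripper's body (75 mm by 190 mm) begins 47 mm behind the grasp point.
Start: joints at [1.093, 0.434, 0.025, 1.573, -0.012, 1.134, -0.075], TCP at [228.782, -581.636, 226.742] pointing down, gripper open.
Joint ranges: [-2.62, 2.62], [-0.44, 2.09], [-1.27, 1.32], [0.08, 2.57], [-1.32, 4.46], [0.12, 2], [-2.74, 2.74]. Speed limits (rad/s): [2.22, 2.22, 3.01, 3.01, 3.14, 3.14, 3.14].

INTERFACE

Orientations are given as a unit quaternion [w, x, y, z].
In Python, from rig import r gives the robot as it stands. The module is installed in compiled form; this text tells all that it offers.
- The arm moves only by the tool apply_moves, never from a script. Its argument "deltas" is one flat list of numbers, 5 for each row, row after row: the finger opening in mm, from 0 to 91.8, then the shift along the tool's x, y, z in units of 25 mm (1.0 is 25 mm), then the turn about the tool's z in units of 6 degrees (1.0 is 6 degrees). A call has 1 to 10 rows; each row shifts and turns the commanded pose from where the row before left it, along the tool's axes as they then stand; what a row does not reach is not made up. A row lasts 1/10 s, in which the tool goes at most 50 mm and 8.59 degrees, less where a joint would pass 70% of its speed; a pose out of reach is approached as far as the arm can. A call is refused whole if a number of a shift passes 1 or a number of a turn 1, either way. A call with a gripper value outside its range is refused whole. The fingers move at their own pace and stop on an object; "newtons" is the grip in N (left out, the last holds). Time passes only in rows, so rows that do not move let the fingers close. It gives the time, the measured TCP pose, the force, the opening and the grip force at its end, in the units of the state.
- r.read_state(): the state, without advancing time (a new reading comes with each control period).
- r.grab_frame(name): name is "scene" or "top"; returns the picture (400x640x3 uint8, red, green, blue); there is no depth.
- r.camera_params(name): a dict with "fx", "fy", "cx", "cy" (pixels), "k1" (the pictures are not rectified: a ray, as slopes to the right and down, at radius r is drawn at 1 + k1 r^2 times it, then the intrinsics apply), "cam_to_world" (4x4, takes a point from camera to world coordinates). Camera axes: x right, y up, looking along -z (the intrinsics and any distortion apply to the point x, -y, -z); pixel columns grow to the right and rows downward; lengths in mm; the calibration is good to about 2 mm. A picture is of the moment at which its call begins. camera_params takes no time and is no camera call.
- r.close_job(): hands the job in; it is judged then, once.
Trained networks look in the newest picture that a camera, given by its name, has taken for a name from the list of things; names that differ only in an ending like _2 or _b are one class to them, and where a whole thing is asked for, a point or a joint stands for the part that bears it (a point fixed in the world has none). Each returns a list of dicts, best first, with "p" (0 to 1); they miss things now and then, are a little off and sometimes report something else, mostly with a low value. They report only what shows in the picture. A call takes as long as a camera call. They do not tell look-alikes from the thing itself.
- r.boxes_of(camera, thing): "point" ([x, y, z] in mm, in the coordinates of the camera as it stood for that picture, good to about 4 mm: the middle of the surface that is visible of it).
The state is a dict: "t": time; "qpos": joint angles; "qvel": joint speeds; "tau": joint torques, N m; "tool_pos": TCP position; "orientation": TCP orientation; "contact_force": force on the tool from outside, world axes, zero at the start; "moment": the same for the moment, N m; "width": finger opening in mm; "finger_force": force on a finger pad.
Only numpy, scipy, OpenCV 4.12 (cv2) and the standard library are available. Lean on these libraries where they do the work, as an engineer would, in place of code of your own. Each camera call takes 0.05 s, during which the arm holds its last target. There are 200 camera calls.

TASK

Take the taper feeler gauge from its wooden stand and check the feeder's two roller gaps with it: slide it upright down between the rollers at the left gap until it drags snugly, draw it out, then do the same at the right gap. Press gently, about 8 N and never more than 15 N. Finally leave the gauge standing snug, upright and let go in whichever gap is wider (the one it sinks deeper into), and leave the things around undisturbed.

Things in the scene. Friction and masses are not known exactly. Their poses are not given: they have to be found in the camera images.
- gauge_handle (a point): Taper feeler gauge, about 0.15 kg, upright in its wooden stand. Point: centre of its black handle (24 mm along x, 34 mm along y, 46 mm tall); z up. Below the handle hangs a steel wedge blade 90 mm long, 24 mm wide along y. Half a turn about z makes no difference. It hangs loose in the stand: lift it straight up. Snug between rollers is about 8 N of push; friction then holds it.
- gauge_tip (a point): Middle of the blade's rounded lower end, 113 mm below the handle's centre; same axes. The blade's thickness (along x, symmetric) grows evenly from 3 mm here to 12 mm at the handle, so 10 mm deeper means a gap 1 mm wider.
- stand: Fixed wooden block 66 x 66 mm, 96 mm tall, with a vertical slot (15 mm along x, 28 mm along y) right through it, in which the gauge hangs by the underside of its handle. Origin at the centre of its underside, z up.
- feeder: Fixed feeder, 106 mm tall, base 190 x 270 mm: rubber drive roller (50 mm diameter, along y) and, on its -x side, two short steel pinch rollers (40 mm diameter, 44 mm long) in brackets, each giving up to 0.8 mm on a 15 N/mm spring. No roller turns; axes 80 mm up. Origin: underside of the base, below the drive roller's near face. x from pinch to drive rollers, y along them to the robot's left, z up.
- gap_left (a point): Left roller gap (at the feeder's y = +70 mm): middle of its length, at its narrowest height (80 mm above the table), within 1 mm of half-way between the rollers. Axes as the feeder: the gap opens along x, so the blade's width goes along y. One gap is 4.5 to 5.5 mm wide, the other 7.5 to 8.5 mm; which is which is not told.
- gap_right (a point): Right roller gap (at the feeder's y = -70 mm): otherwise as gap_left.
- cone_mid (a point): Bystander: loose thread cone, 62 mm across the foot, 115 mm tall; point half-way up. Leave alone.
- carton_mid (a point): Bystander: loose cardboard carton 80 x 80 x 50 mm; point at its centre. Leave alone.
- tape_mid (a point): Bystander: loose roll of tape lying flat, 90 mm across, 24 mm tall; point at its centre. Leave alone.
- pinch_a_roller (a joint): Spring travel of one of the two pinch rollers (m), whichever side it is on: 0 at rest, grows to 0.0008 at most as the gauge wedges it away from the drive roller (15 N/mm). Far smaller than the reading noise: feel for the force instead.
- pinch_b_roller (a joint): Spring travel of one of the two pinch rollers (m), whichever side it is on: 0 at rest, grows to 0.0008 at most as the gauge wedges it away from the drive roller (15 N/mm). Far smaller than the reading noise: feel for the force instead.
There are look-alikes about, which are no part of the job. What is shaped like the part that bears gauge_handle but pink, purple or red is not meant.

How it is judged:
By the outcome, as a careful person would: the job done as asked, in the order asked, and still so for the second after the job is handed in, with the robot touching nothing.
It also fails if it takes over 72 s, if anything falls off the work surface, if the arm or the gripper's body presses on something with over 40 N, if the wrist force passes 120 N, or if a joint passes its speed limit or range.

## Working session

There is one attempt and no reset: what is moved stays moved. The work goes in short steps, Python scripts to look and compute and a tool call to move; the robot and the scene stay as the last step left them, time stands still between calls to the robot, and variables do not carry over. Pictures are saved under pics/ and viewed, at most 10 in all, crops included, and the job is handed in when it is done.

Besides the shell and the picture viewer there is one more tool, called after "Emit:" as a command line: name --argument value ..., lists and objects as JSON in quotes. apply_moves: Moves the arm, as the interface text tells. Its arguments: {"type":"object","properties":{"deltas":{"type":"array"},"newtons":{"type":"number"}},"required":["deltas"]}

```bash
mkdir -p pics
cat > h.py <<'E'
import numpy as np,cv2
from rig import r
def grab(c,n,crop=None,s=1):
    im=np.array(r.grab_frame(c))
    if n:
        o=im if crop is None else im[crop[1]:crop[3],crop[0]:crop[2]]
        cv2.imwrite('pics/'+n,cv2.resize(o,None,fx=s,fy=s,interpolation=cv2.INTER_CUBIC)[:,:,::-1])
    return im
def c2w(c,p):
    return (np.array(r.camera_params(c)["cam_to_world"])@np.r_[p,1])[:3]
def K(c):
    d=r.camera_params(c);return d,np.array([[d['fx'],0,d['cx']],[0,d['fy'],d['cy']],[0,0,1.]]),np.array([d['k1'],0,0,0,0.])
def proj(c,w):
    d,k,D=K(c);q=np.linalg.inv(np.array(d['cam_to_world']))@np.r_[w,1]
    return cv2.projectPoints(np.array([[q[0],-q[1],-q[2]]]),np.zeros(3),np.zeros(3),k,D)[0].ravel()
def ray(c,px,z):
    "world point at height z on pixel ray"
    d,k,D=K(c);u=cv2.undistortPoints(np.array([[px]],float),k,D).ravel()
    M=np.array(d['cam_to_world']);v=M[:3,:3]@np.array([u[0],-u[1],-1]);o=M[:3,3]
    return o+v*(z-o[2])/v[2]
E
python3 - <<'E'
from h import *
np.set_printoptions(precision=1,suppress=True)
print(r.read_state(),r.tcp_to_grasp)
for c in("scene","top"):
    grab(c,c+'1.png')
    print(c,np.array(r.camera_params(c)['cam_to_world']),r.camera_params(c)['fx'])
    for t in("gauge_handle","stand","feeder","gap_left","gap_right","cone_mid","carton_mid","tape_mid","pinch_a_roller"):
        try:
            for b in r.boxes_of(c,t)[:4]:
                w=c2w(c,b['point']);print(t,round(b['p'],2),w,proj(c,w))
        except Exception as e:print(t,e)
E
```

```text
{'t': 0.0, 'qpos': array([ 1.1,  0.4,  0. ,  1.6, -0. ,  1.1, -0.1]), 'qvel': array([ 0., -0.,  0.,  0.,  0., -0.,  0.]), 'tau': array([ -0. , -66.8,   1. , -31.4,  -0.1,   0. ,   0. ]), 'tool_pos': array([ 228.5, -581.2,  225.9]), 'orientation': array([-0. ,  1. ,  0.2, -0. ]), 'contact_force': array([ 0.3, -0.2, -0.2]), 'moment': array([-0.,  0., -0.]), 'finger_force': 0.0, 'width': 91.55452057254901} -18.8
scene [[   0.8   -0.4    0.5  988.7]
 [   0.6    0.5   -0.6 -526.9]
 [  -0.     0.7    0.7  742.3]
 [   0.     0.     0.     1. ]] 387.0485001160796
gauge_handle 0.95 [ 455.3 -336.6  105.2] [177.4 275.5]
gauge_handle 0.91 [ 376.3 -265.1  104.8] [182.5 237.4]
gauge_handle 0.9 [ 582.4 -226.6  105.2] [260.  271.9]
gauge_handle 0.73 [ 480.  -237.3  132.8] [220.3 243. ]
stand 0.64 [ 496.  -251.9   76.4] [224.9 267.8]
stand 0.46 [ 707.1 -355.2   48.2] [262.4 371.1]
feeder 0.81 [618.4  23.4  23.5] [344.7 235.5]
gap_left 0.58 [619.2  25.5  24.3] [345.4 234.9]
gap_left 0.47 [ 474.9 -236.1  133.1] [219.1 241.5]
gap_right 0.89 [616.8  21.5  22. ] [343.7 236.1]
gap_right 0.51 [ 727.3 -219.4
[... 350 characters left out ...]
     1. ]] 397.769687429089
gauge_handle 0.67 [ 376.5 -259.3  135.3] [428.8 259.8]
gauge_handle 0.55 [ 452.3 -326.8  133.6] [450.9 233.1]
gauge_handle 0.49 [ 700.8 -194.4   69.5] [397.4 156.1]
gauge_handle 0.45 [ 576.3 -218.3  134.5] [411.5 190.6]
stand 0.78 [ 460.7 -215.1   96.2] [409.  231.5]
feeder 0.6 [577.   56.8  12.5] [317.3 198. ]
gap_right 0.87 [575.4  57.1  13.8] [317.2 198.4]
cone_mid 0.91 [ 699.6 -195.7   69.3] [397.9 156.4]
cone_mid 0.37 [ 471.  -229.7  144.6] [417.8 226.1]
carton_mid 0.86 [ 695.  -342.4   49.3] [442.6 159.8]
tape_mid 0.81 [398.8 433.5  27.3] [196.2 253. ]
pinch_a_roller 0.71 [536.6 122.9  99.4] [295.1 205.8]
pinch_a_roller 0.22 [570.6  56.7  10.4] [317.3 200.1]
```

Run:
```python
from h import *
a=cv2.imread('pics/scene1.png')[140:400,130:430];b=cv2.imread('pics/top1.png')[110:290,260:500]
cv2.imwrite('pics/a.png',cv2.resize(a,None,fx=2.3,fy=2.3,interpolation=2));cv2.imwrite('pics/b.png',cv2.resize(b,None,fx=3.2,fy=3.2,interpolation=2))
```

```text
(no output)
```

View pics/a.png

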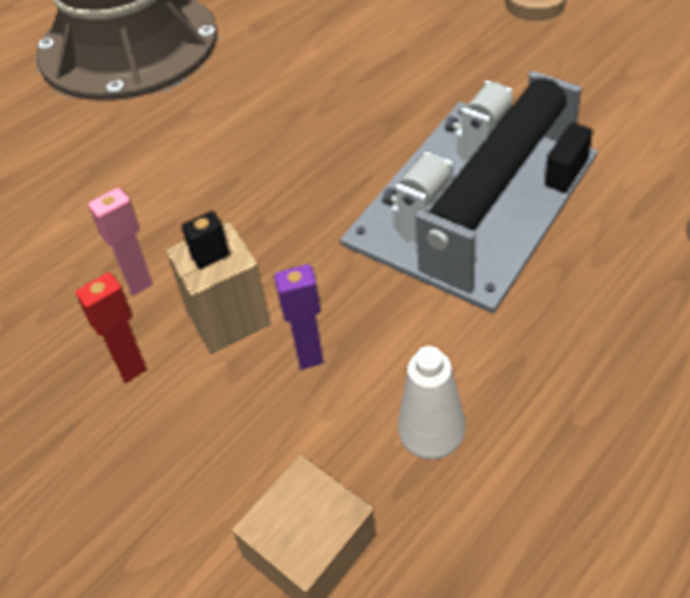

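View pics/b.png

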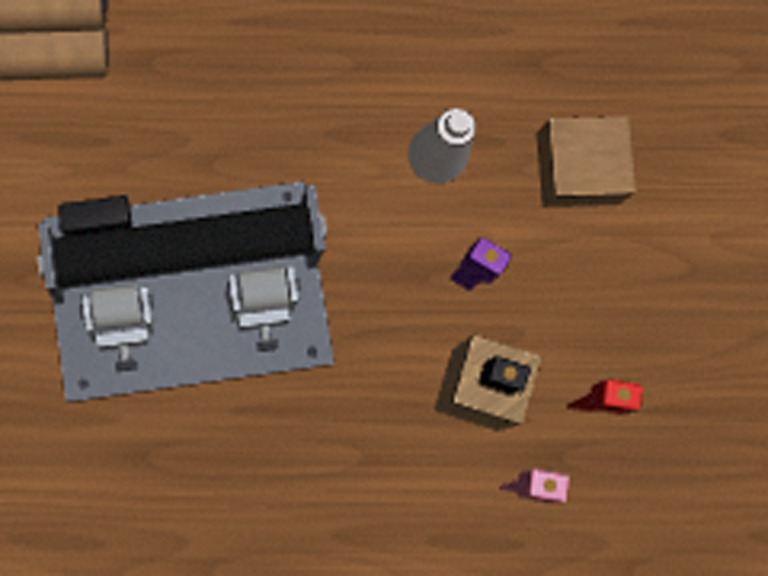

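The black handle in the stand is at top pixel (419,227) and scene pixel (219,243). The look-alikes in the top view are pink (432,262), red (455,234) and purple (413,191). I choose the black one, since it stands in the wooden stand as described. Next I take close crops for measuring.

Run:
```python
from h import *
a=cv2.imread('pics/top1.png')
b=np.zeros((600,800,3),np.uint8)
f=cv2.resize(a[165:240,268:368],None,fx=8,fy=8,interpolation=2)
cv2.imwrite('pics/f.png',f)
s=cv2.imread('pics/scene1.png')
L=cv2.resize(a[210:247,398:432],None,fx=11,fy=11,interpolation=2)
R=cv2.resize(s[225:295,198:250],None,fx=7,fy=7,interpolation=2)
m=np.zeros((500,374+364,3),np.uint8);m[:407,:374]=L;m[:490,374:]=R;cv2.imwrite('pics/g.png',m)
```

```text
(no output)
```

View pics/f.png

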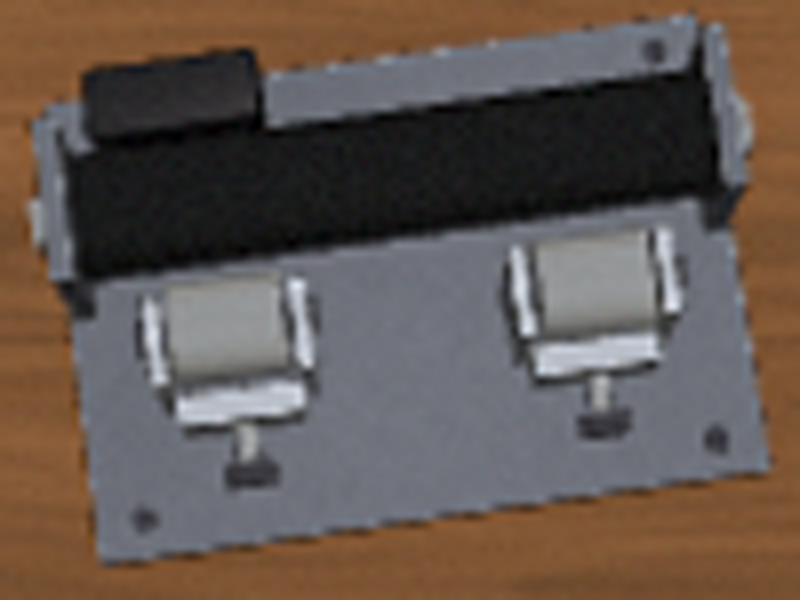

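View pics/g.png

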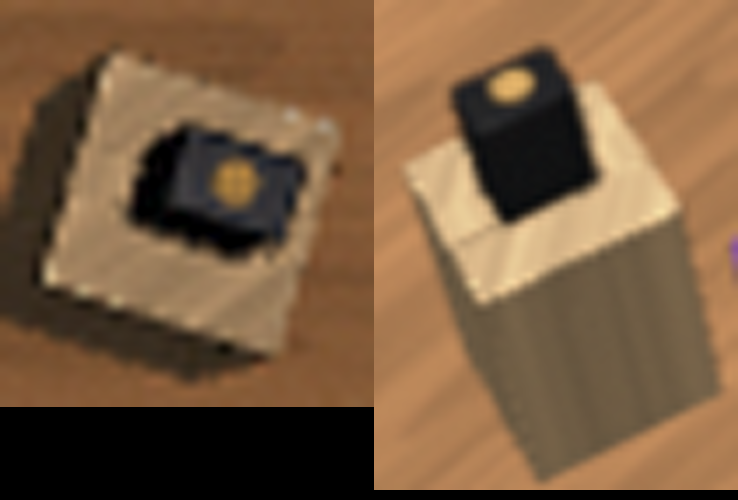

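Run:
```python
from h import *
np.set_printoptions(precision=2,suppress=True)
T=lambda u,v:(398+(u+.5)/11-.5,210+(v+.5)/11-.5)
S=lambda u,v:(198+(u-374+.5)/7-.5,225+(v+.5)/7-.5)
F=lambda u,v:(268+(u+.5)/8-.5,165+(v+.5)/8-.5)
print('dot',ray('top',T(236,183),142),ray('scene',S(512,85),142))
ct=np.array([ray('top',T(*p),96)[:2] for p in((112,55),(340,127),(272,355),(45,285))])
cs=np.array([ray('scene',S(*p),96)[:2] for p in((598,85),(680,210),(482,303),(405,168))])
for c in(ct,cs):
    e=np.roll(c,-1,0)-c
    print('stand',c.mean(0),np.linalg.norm(e,axis=1),np.degrees(np.arctan2(e[:,1],e[:,0])))
a,b=[ray('top',F(*p),80) for p in((90,213),(700,134.5))]
d=(a-b)[:2];d/=np.linalg.norm(d);yaw=np.degrees(np.arctan2(-d[0],d[1]))
print('drive axis',a,b,'yaw',yaw)
n=np.array([d[1],-d[0]])  # +x
for p in((229,326),(595,283)):
    w=ray('top',F(*p),99)[:2];foot=b[:2]+d*((w-b[:2])@d);print('pinch',w,'dist',(w-foot)@n,'gap~',foot-n*28)
a,b=[ray('top',F(*p),8) for p in((103,562),(770,468))];print('base',a,b,np.linalg.norm(a-b))
f=(a+b)[:2]/2;e=(a-b)[:2];print('base yaw',np.degrees(np.arctan2(-e[0],e[1])))
for b in ('scene',):
  for t in('pinch_a_roller','feeder'):
    pass
q=r.read_state();print(q['tool_pos'],q['orientation'])
from scipy.spatial.transform import Rotation as R
w,x,y,z=q['orientation'];print(R.from_quat([x,y,z,w]).as_matrix())
```

```text
dot [ 471.13 -233.87  142.  ] [ 469.04 -233.81  142.  ]
stand [ 470.65 -233.56] [64.06 65.16 63.07 65.76] [-107.77  161.04   72.79  -18.08]
stand [ 470.78 -234.8 ] [63.   64.81 64.1  64.99] [ -18.32 -108.5   161.82   70.53]
drive axis [585.1  174.53  80.  ] [616.43 -59.25  80.  ] yaw 7.6344678812279225
pinch [538.09 119.72] dist -53.875518766019646 gap~ [563.74 123.16]
pinch [554.78 -17.25] dist -55.53047535744898 gap~ [582.07 -13.6 ]
base [458.39 173.74   8.  ] [496.74 -92.09   8.  ] 268.57906530843206
base yaw 8.208959953675652
[ 228.78 -581.62  226.74] [ 0.    0.98  0.19 -0.  ]
[[ 0.93  0.37 -0.  ]
 [ 0.37 -0.93 -0.  ]
 [-0.    0.   -1.  ]]
```

```bash
cat >> h.py <<'E'
def yawtool(q):
    w,x,y,z=q; return np.arctan2(2*(x*y+w*z),1-2*(y*y+z*z))
def plan(tgt,yaw=None,w=None,n=None,stepmax=24):
    "rows to reach tgt xyz with tool-x yaw (deg)"
    s=r.read_state();p=s['tool_pos'];a=yawtool(s['orientation']);w=round(s['width'],0) if w is None else w
    b=a if yaw is None else np.radians(yaw)
    dy=(b-a+np.pi)%(2*np.pi)-np.pi; d=np.array(tgt)-p
    n=n or int(np.ceil(max(np.linalg.norm(d[:2])/stepmax,abs(d[2])/stepmax,abs(np.degrees(dy))/5.8,1)))
    out=[]
    for i in range(n):
        X=np.array([np.cos(a),np.sin(a)]);Y=np.array([np.sin(a),-np.cos(a)]);e=d/n
        out.append([w,round(X@e[:2]/25,2),round(Y@e[:2]/25,2),round(-e[2]/25,2),round(-np.degrees(dy)/n/6,2)]);a+=dy/n
    print('p',p.round(1),'yaw',round(np.degrees(yawtool(s['orientation'])),2),'n',n)
    for i in range(0,n,10):print(sum(out[i:i+10],[]))
E
python3 -c "
from h import *
plan([470.7,-234,220],71.8,50,20)"
```

```text
p [ 228.8 -581.6  226.7] yaw 21.47 n 20
[50, np.float64(0.7), np.float64(-0.47), np.float64(0.01), np.float64(-0.42), 50, np.float64(0.72), np.float64(-0.44), np.float64(0.01), np.float64(-0.42), 50, np.float64(0.74), np.float64(-0.41), np.float64(0.01), np.float64(-0.42), 50, np.float64(0.76), np.float64(-0.37), np.float64(0.01), np.float64(-0.42), 50, np.float64(0.78), np.float64(-0.34), np.float64(0.01), np.float64(-0.42), 50, np.float64(0.79), np.float64(-0.31), np.float64(0.01), np.float64(-0.42), 50, np.float64(0.8), np.float64(-0.27), np.float64(0.01), np.float64(-0.42), 50, np.float64(0.81), np.float64(-0.23), np.float64(0.01), np.float64(-0.42), 50, np.float64(0.82), np.float64(-0.2), np.float64(0.01), np.float64(-0.42), 50, np.float64(0.83), np.float64(-0.16), np.float64(0.01), np.float64(-0.42)]
[50, np.float64(0.84), np.float64(-0.13), np.float64(0.01), np.float64(-0.42), 50, np.float64(0.84), np.float64(-0.09), np.float64(0.01), np.float64(-0.42), 50, np.float64(0.85), np.float64(-0.05), np.float64(0.01), np.float64(-0.42), 50, np.float64(0.85), np.float64(-0.01), np.float64(0.01), np.float64(-0.42), 50, np.float64(0.85), np.float64(0.02), np.float64(0.01), np.float64(-0.42), 50, np.float64(0.84), np.float64(0.06), np.float64(0.01), np.float64(-0.42), 50, np.float64(0.84), np.float64(0.1), np.float64(0.01), np.float64(-0.42), 50, np.float64(0.84), np.float64(0.13), np.float64(0.01), np.float64(-0.42), 50, np.float64(0.83), np.float64(0.17), np.float64(0.01), np.float64(-0.42), 50, np.float64(0.82), np.float64(0.21), np.float64(0.01), np.float64(-0.42)]
```

Emit:
apply_moves --deltas '[50,0.7,-0.47,0,-0.42,50,0.72,-0.44,0,-0.42,50,0.74,-0.41,0,-0.42,50,0.76,-0.37,0,-0.42,50,0.78,-0.34,0,-0.42,50,0.79,-0.31,0,-0.42,50,0.8,-0.27,0,-0.42,50,0.81,-0.23,0,-0.42,50,0.82,-0.2,0,-0.42,50,0.83,-0.16,0,-0.42]' --newtons 35

```text
t: 2.0
tool_pos: [350.2, -406.5, 226.8]
orientation: [0.0, 0.917, 0.398, -0.0]
contact_force: [0.6, 0.4, -0.3]
width: 49.6
finger_force: 0.0
```

Emit:
apply_moves --deltas '[50,0.84,-0.13,0,-0.42,50,0.84,-0.09,0,-0.42,50,0.85,-0.05,0,-0.42,50,0.85,-0.01,0,-0.42,50,0.85,0.02,0,-0.42,50,0.84,0.06,0,-0.42,50,0.84,0.1,0,-0.42,50,0.84,0.13,0,-0.42,50,0.83,0.17,0,-0.42,50,0.82,0.21,0,-0.42]'

```text
t: 3.0
tool_pos: [471.2, -232.5, 226.7]
orientation: [0.0, 0.809, 0.588, 0.0]
contact_force: [-0.2, -0.1, 1.8]
width: 50.0
finger_force: 0.0
```

Emit:
apply_moves --deltas '[50,0,0,0,0,50,0,0,0,0]'

```text
t: 3.2
tool_pos: [470.6, -233.3, 226.6]
orientation: [-0.0, 0.809, 0.588, -0.0]
contact_force: [-0.2, 0.6, -0.9]
width: 49.7
finger_force: 0.0
```

Run:
```python
from h import *
plan([470.7,-234,170],71.8,50)
s=grab('scene',None);t=grab('top',None)
L=cv2.resize(s[150:300,150:310],None,fx=3.7,fy=3.7,interpolation=2)
cv2.imwrite('pics/g2.png',L[:,:,::-1])
```

```text
p [ 470.6 -233.3  226.6] yaw 71.96 n 3
[50, np.float64(-0.01), np.float64(0.0), np.float64(0.76), np.float64(0.01), 50, np.float64(-0.01), np.float64(0.0), np.float64(0.76), np.float64(0.01), 50, np.float64(-0.01), np.float64(0.0), np.float64(0.76), np.float64(0.01)]
```

View pics/g2.png

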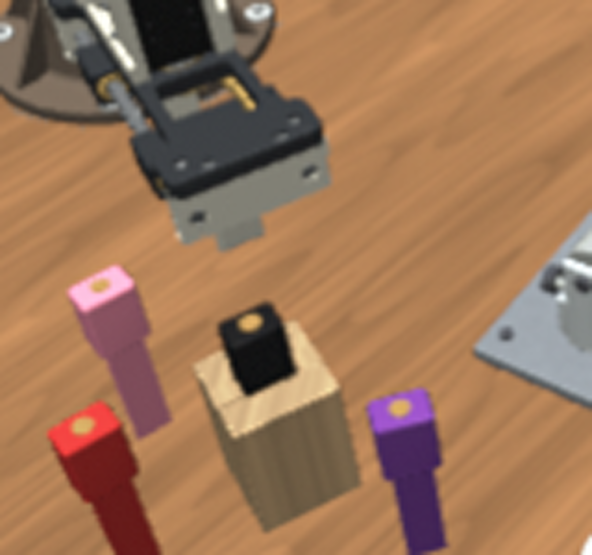

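The view shows the gripper above the black handle at crop (250,330), with the look-alikes clear of it. Next I descend and grip.

Emit:
apply_moves --deltas '[50,0,0,0.9,0,50,0,0,0.9,0,50,0,0,0.9,0,50,0,0,0.8,0,50,0,0,0.7,0,50,0,0,0.5,0,50,0,0,0,0]'

```text
t: 4.0
tool_pos: [468.9, -234.3, 107.8]
orientation: [-0.001, 0.81, 0.586, -0.001]
contact_force: [-0.2, -0.5, -0.1]
width: 49.8
finger_force: 0.0
```

Emit:
apply_moves --deltas '[20,0,0,0,0,20,0,0,0,0,20,0,0,0,0,20,0,0,0,0,20,0,0,0,0,20,0,0,0,0]'

```text
t: 4.6
tool_pos: [470.6, -234.1, 109.9]
orientation: [0.001, 0.81, 0.587, 0.0]
contact_force: [-1.2, -0.1, 5.8]
width: 23.8
finger_force: 35.0
```

Emit:
apply_moves --deltas '[20,0,0,-0.2,0,20,0,0,-0.4,0,20,0,0,-0.6,0,20,0,0,-0.8,0,20,0,0,-0.8,0,20,0,0,-0.8,0,20,0,0,-0.8,0,20,0,0,-0.8,0]'

```text
t: 5.4
tool_pos: [469.9, -233.8, 240.6]
orientation: [0.0, 0.81, 0.587, 0.0]
contact_force: [-0.0, -0.2, -1.3]
width: 23.9
finger_force: 35.0
```

Emit:
apply_moves --deltas '[20,0,0,-0.2,0,20,0,0,0,0,20,0,0,0,0]'

```text
t: 5.7
tool_pos: [469.7, -233.8, 243.4]
orientation: [-0.0, 0.81, 0.587, -0.0]
contact_force: [0.8, -0.2, -1.8]
width: 23.7
finger_force: 35.0
```

```bash
sed -i 's/out.append(\[w,/out.append([w,*map(float,[/; s/,round(-np.degrees(dy)\/n\/6,2)\])/,round(-np.degrees(dy)\/n\/6,2)])])/' h.py
python3 - <<'E'
from h import *
print(r.read_state()['contact_force'],r.read_state()['width'])
plan([563.7,123.2,230],97.9,20)
s=grab('scene',None)
cv2.imwrite('pics/g3.png',cv2.resize(s[120:300,130:330],None,fx=3.2,fy=3.2,interpolation=2)[:,:,::-1])
E
```

```text
[ 0.79842972 -0.17685563 -1.79971707] 23.691579518786092
p [ 469.7 -233.8  243.4] yaw 71.87 n 16
[20, 0.92, -0.05, 0.03, -0.27, 20, 0.92, -0.03, 0.03, -0.27, 20, 0.92, -0.0, 0.03, -0.27, 20, 0.92, 0.02, 0.03, -0.27, 20, 0.92, 0.05, 0.03, -0.27, 20, 0.92, 0.08, 0.03, -0.27, 20, 0.92, 0.1, 0.03, -0.27, 20, 0.91, 0.13, 0.03, -0.27, 20, 0.91, 0.15, 0.03, -0.27, 20, 0.91, 0.18, 0.03, -0.27]
[20, 0.9, 0.21, 0.03, -0.27, 20, 0.89, 0.23, 0.03, -0.27, 20, 0.89, 0.26, 0.03, -0.27, 20, 0.88, 0.28, 0.03, -0.27, 20, 0.87, 0.31, 0.03, -0.27, 20, 0.86, 0.33, 0.03, -0.27]
```

View pics/g3.png

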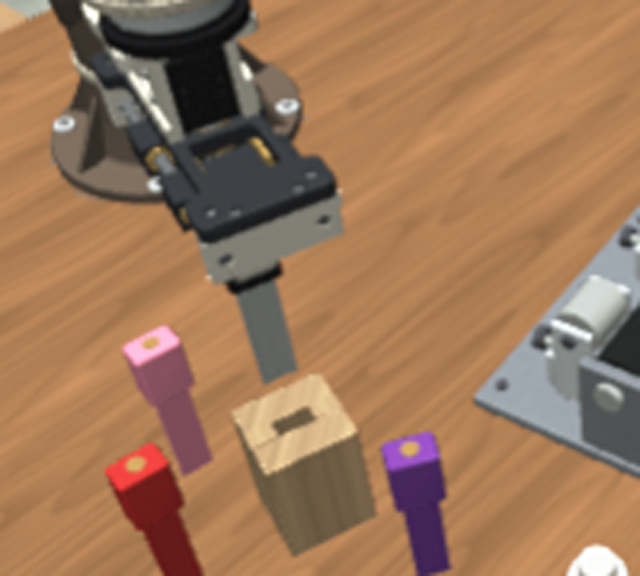

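The gauge is held upright and clear of the stand, with its tip at crop (280,378). Next I carry it to the left gap.

Emit:
apply_moves --deltas '[20,0.92,-0.05,0,-0.27,20,0.92,-0.03,0,-0.27,20,0.92,0,0,-0.27,20,0.92,0.02,0,-0.27,20,0.92,0.05,0,-0.27,20,0.92,0.08,0,-0.27,20,0.92,0.1,0,-0.27,20,0.91,0.13,0,-0.27,20,0.91,0.15,0,-0.27,20,0.91,0.18,0,-0.27]'

```text
t: 6.75
tool_pos: [528.5, -9.2, 243.4]
orientation: [-0.001, 0.718, 0.696, -0.0]
contact_force: [-0.4, 0.2, -2.1]
width: 24.2
finger_force: 35.0
```

Emit:
apply_moves --deltas '[20,0.9,0.21,0,-0.27,20,0.89,0.23,0,-0.27,20,0.89,0.26,0,-0.27,20,0.88,0.28,0,-0.27,20,0.87,0.31,0,-0.27,20,0.86,0.33,0,-0.27,20,0,0,0,0,20,0,0,0,0,20,0,0,0,0]'

```text
t: 7.65
tool_pos: [564.1, 122.1, 243.6]
orientation: [-0.0, 0.658, 0.753, -0.001]
contact_force: [-0.9, 0.2, -1.6]
width: 23.5
finger_force: 35.0
```

Run:
```python
from h import *
print(r.read_state()['contact_force'])
plan([563.7,123.2,212],97.9,20)
s=grab('scene',None);t=grab('top',None)
a=cv2.resize(s[95:245,285:415],None,fx=4,fy=4,interpolation=2)
b=cv2.resize(t[150:250,280:350],None,fx=4,fy=4,interpolation=2)
m=np.zeros((600,800,3),np.uint8);m[:600,:520]=a;m[:400,520:800]=b
cv2.imwrite('pics/l1.png',m[:,:,::-1])
```

```text
[-0.89693476  0.23210275 -1.61293665]
p [564.1 122.1 243.6] yaw 97.75 n 2
[20, 0.02, -0.01, 0.63, -0.01, 20, 0.02, -0.01, 0.63, -0.01]
```

View pics/l1.png

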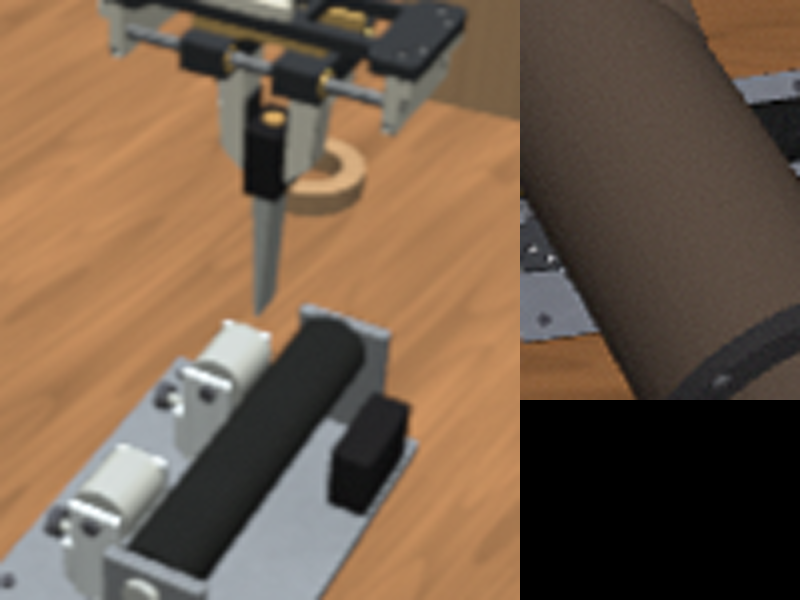

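Emit:
apply_moves --deltas '[20,0,0,0.5,0,20,0,0,0.5,0,20,0,0,0.4,0,20,0,0,0.2,0,20,0,0,0.2,0,20,0,0,0.1,0,20,0,0,0,0]'

```text
t: 8.45
tool_pos: [564.5, 122.8, 196.5]
orientation: [-0.0, 0.657, 0.754, -0.0]
contact_force: [0.6, 0.6, -1.5]
width: 23.9
finger_force: 35.0
```

Emit:
apply_moves --deltas '[20,0,0,0.12,0,20,0,0,0.12,0,20,0,0,0.08,0,20,0,0,0,0]'

```text
t: 8.85
tool_pos: [564.4, 122.7, 188.4]
orientation: [-0.0, 0.657, 0.754, -0.0]
contact_force: [-0.0, -0.2, -1.4]
width: 23.6
finger_force: 35.0
```

Emit:
apply_moves --deltas '[20,0,0,0.08,0,20,0,0,0.08,0,20,0,0,0,0]'

```text
t: 9.15
tool_pos: [564.1, 122.7, 184.3]
orientation: [-0.0, 0.657, 0.754, -0.0]
contact_force: [-1.6, -0.6, -2.7]
width: 23.2
finger_force: 35.0
```

Emit:
apply_moves --deltas '[20,0,0,0.08,0,20,0,0,0.08,0,20,0,0,0,0]'

```text
t: 9.45
tool_pos: [564.0, 122.7, 180.2]
orientation: [-0.0, 0.657, 0.754, -0.001]
contact_force: [-2.9, -0.9, -2.5]
width: 23.6
finger_force: 35.0
```

Emit:
apply_moves --deltas '[20,0,0,0.08,0,20,0,0,0.08,0,20,0,0,0,0]'

```text
t: 9.75
tool_pos: [563.9, 122.7, 176.2]
orientation: [-0.0, 0.657, 0.754, -0.001]
contact_force: [-3.8, -0.2, -2.1]
width: 23.9
finger_force: 35.0
```

Emit:
apply_moves --deltas '[20,0,-0.04,0,0,20,0,0,0,0]'

```text
t: 9.95
tool_pos: [563.6, 122.6, 176.6]
orientation: [0.0, 0.657, 0.753, 0.0]
contact_force: [-2.8, -0.1, -3.3]
width: 24.1
finger_force: 35.0
```

Emit:
apply_moves --deltas '[20,0,0,0.08,0,20,0,0,0.08,0,20,0,0,0,0]'

```text
t: 10.25
tool_pos: [563.5, 122.6, 172.5]
orientation: [-0.0, 0.657, 0.754, -0.0]
contact_force: [-3.3, 0.5, -1.9]
width: 23.6
finger_force: 35.0
```

Emit:
apply_moves --deltas '[20,0,0,0.08,0,20,0,0,0.08,0,20,0,0,0,0]'

```text
t: 10.55
tool_pos: [563.3, 122.6, 168.3]
orientation: [-0.0, 0.657, 0.754, -0.0]
contact_force: [-3.4, -0.4, -2.1]
width: 23.7
finger_force: 35.0
```

Emit:
apply_moves --deltas '[20,0,-0.08,0,0,20,0,0,0,0]'

```text
t: 10.75
tool_pos: [562.7, 122.6, 169.1]
orientation: [0.001, 0.658, 0.753, 0.001]
contact_force: [-0.4, 0.2, -1.4]
width: 23.8
finger_force: 35.0
```

Emit:
apply_moves --deltas '[20,0,0,0.08,0,20,0,0,0.08,0,20,0,0,0,0]'

```text
t: 11.05
tool_pos: [562.4, 122.5, 164.8]
orientation: [0.0, 0.658, 0.753, 0.001]
contact_force: [2.3, 0.3, -2.4]
width: 23.7
finger_force: 35.0
```

Emit:
apply_moves --deltas '[20,0,0,0.08,0,20,0,0,0.08,0,20,0,0,0,0]'

```text
t: 11.35
tool_pos: [562.3, 122.6, 160.8]
orientation: [0.0, 0.657, 0.754, 0.001]
contact_force: [3.8, 0.9, -2.7]
width: 24.0
finger_force: 35.0
```

Emit:
apply_moves --deltas '[20,0,0.03,0,0,20,0,0,0,0]'

```text
t: 11.55
tool_pos: [562.5, 122.6, 160.8]
orientation: [0.0, 0.657, 0.754, 0.0]
contact_force: [2.9, 0.0, 0.0]
width: 23.8
finger_force: 35.0
```

Emit:
apply_moves --deltas '[20,0,0,0.08,0,20,0,0,0.08,0,20,0,0,0,0]'

```text
t: 11.85
tool_pos: [562.4, 122.6, 156.8]
orientation: [0.0, 0.657, 0.754, 0.0]
contact_force: [3.1, 0.4, 3.2]
width: 23.8
finger_force: 35.0
```

Emit:
apply_moves --deltas '[20,0,0,0.08,0,20,0,0,0.08,0,20,0,0,0,0]'

```text
t: 12.15
tool_pos: [562.4, 122.7, 153.4]
orientation: [0.0, 0.657, 0.754, 0.0]
contact_force: [0.1, -0.5, 8.9]
width: 23.9
finger_force: 35.0
```

Left is snug at about 9 N with the TCP at z = 153. Next I draw it out.

Emit:
apply_moves --deltas '[20,0,0,-0.1,0,20,0,0,-0.2,0,20,0,0,-0.4,0,20,0,0,-0.4,0,20,0,0,-0.5,0,20,0,0,-0.6,0,20,0,0,-0.6,0,20,0,0,-0.4,0,20,0,0,-0.2,0,20,0,0,0,0]'

```text
t: 13.15
tool_pos: [562.3, 122.5, 238.2]
orientation: [0.0, 0.657, 0.754, 0.0]
contact_force: [0.3, -0.2, -1.7]
width: 24.2
finger_force: 35.0
```

Run:
```python
from h import *
s=r.read_state();print(s['contact_force'])
# gap left ~ (562.4,122.6) with yaw 8: right = -140 along y axis
a=np.radians(7.9);t=np.array([562.5,122.6])-140*np.array([-np.sin(a),np.cos(a)]);print(t)
plan([t[0],t[1],s['tool_pos'][2]],97.9,20)
```

```text
[ 0.32121336 -0.24867331 -1.67587314]
[581.74223645 -16.07132485]
p [562.3 122.5 238.2] yaw 97.79 n 6
[20, -0.93, 0.0, -0.0, -0.0, 20, -0.93, 0.0, -0.0, -0.0, 20, -0.93, 0.0, -0.0, -0.0, 20, -0.93, 0.0, -0.0, -0.0, 20, -0.93, 0.0, -0.0, -0.0, 20, -0.93, 0.0, -0.0, -0.0]
```

Emit:
apply_moves --deltas '[20,-0.92,0,0,0,20,-0.92,0,0,0,20,-0.92,0,0,0,20,-0.92,0,0,0,20,-0.92,0,0,0,20,-0.92,-0.05,0,0,20,0,0,0,0,20,0,0,0,0]'

```text
t: 13.95
tool_pos: [579.3, -14.9, 236.9]
orientation: [-0.001, 0.658, 0.753, -0.0]
contact_force: [-0.0, 0.3, -0.8]
width: 24.0
finger_force: 35.0
```

Emit:
apply_moves --deltas '[20,0,0,0.5,0,20,0,0,0.5,0,20,0,0,0.4,0,20,0,0,0.2,0,20,0,0,0.1,0,20,0,0,0,0]'

```text
t: 14.55
tool_pos: [579.7, -14.3, 194.9]
orientation: [-0.0, 0.657, 0.754, -0.0]
contact_force: [0.6, 0.2, -2.2]
width: 24.0
finger_force: 35.0
```

Emit:
apply_moves --deltas '[20,0,0,0.12,0,20,0,0,0.12,0,20,0,0,0.12,0,20,0,0,0,0]'

```text
t: 14.95
tool_pos: [579.6, -14.5, 185.8]
orientation: [-0.0, 0.657, 0.753, -0.0]
contact_force: [0.3, 0.4, -1.5]
width: 23.6
finger_force: 35.0
```

Emit:
apply_moves --deltas '[20,0,0,0.12,0,20,0,0,0.12,0,20,0,0,0,0]'

```text
t: 15.25
tool_pos: [579.5, -14.5, 179.7]
orientation: [-0.0, 0.657, 0.753, -0.0]
contact_force: [0.2, -0.6, -1.4]
width: 23.6
finger_force: 35.0
```

Emit:
apply_moves --deltas '[20,0,0,0.12,0,20,0,0,0.12,0,20,0,0,0.08,0,20,0,0,0,0]'

```text
t: 15.65
tool_pos: [579.6, -14.5, 171.8]
orientation: [-0.0, 0.657, 0.754, -0.0]
contact_force: [0.9, 0.1, -1.0]
width: 23.7
finger_force: 35.0
```

Emit:
apply_moves --deltas '[20,0,0,0.12,0,20,0,0,0.12,0,20,0,0,0.08,0,20,0,0,0,0]'

```text
t: 16.05
tool_pos: [579.7, -14.4, 163.9]
orientation: [-0.0, 0.657, 0.754, -0.0]
contact_force: [0.3, -0.1, -1.5]
width: 24.1
finger_force: 35.0
```

Emit:
apply_moves --deltas '[20,0,0,0.12,0,20,0,0,0.08,0,20,0,0,0,0]'

```text
t: 16.35
tool_pos: [579.9, -14.4, 159.0]
orientation: [0.0, 0.657, 0.754, 0.0]
contact_force: [-0.1, 0.0, -2.1]
width: 23.9
finger_force: 35.0
```

Emit:
apply_moves --deltas '[20,0,0,0.12,0,20,0,0,0.12,0,20,0,0,0.08,0,20,0,0,0,0]'

```text
t: 16.75
tool_pos: [580.1, -14.4, 151.0]
orientation: [0.0, 0.657, 0.754, 0.0]
contact_force: [1.3, 0.9, -3.2]
width: 23.8
finger_force: 35.0
```

Emit:
apply_moves --deltas '[20,0,0,0.12,0,20,0,0,0.08,0,20,0,0,0,0]'

```text
t: 17.05
tool_pos: [580.1, -14.3, 146.1]
orientation: [0.0, 0.657, 0.753, 0.0]
contact_force: [3.7, 0.2, -3.0]
width: 23.8
finger_force: 35.0
```

Emit:
apply_moves --deltas '[20,0,0,0.08,0,20,0,0,0.08,0,20,0,0,0,0]'

```text
t: 17.35
tool_pos: [580.2, -14.3, 142.2]
orientation: [0.0, 0.657, 0.754, 0.0]
contact_force: [3.9, 1.2, -3.2]
width: 23.5
finger_force: 35.0
```

Now it touches the pinch roller slightly, so I shift about 1 mm toward +x.

Emit:
apply_moves --deltas '[20,0,0.04,0,0,20,0,0,0,0]'

```text
t: 17.55
tool_pos: [580.5, -14.3, 142.1]
orientation: [-0.0, 0.657, 0.753, -0.0]
contact_force: [1.8, 0.6, -1.1]
width: 23.5
finger_force: 35.0
```

Emit:
apply_moves --deltas '[20,0,0,0.08,0,20,0,0,0.08,0,20,0,0,0,0]'

```text
t: 17.85
tool_pos: [580.7, -14.3, 137.9]
orientation: [-0.0, 0.657, 0.754, -0.0]
contact_force: [2.2, 0.3, -3.4]
width: 23.8
finger_force: 35.0
```

Emit:
apply_moves --deltas '[20,0,0,0.08,0,20,0,0,0.08,0,20,0,0,0,0]'

```text
t: 18.15
tool_pos: [580.8, -14.3, 134.0]
orientation: [0.0, 0.657, 0.754, 0.0]
contact_force: [3.1, 0.9, -3.7]
width: 23.7
finger_force: 35.0
```

Emit:
apply_moves --deltas '[20,0,0.03,0,0,20,0,0,0,0]'

```text
t: 18.35
tool_pos: [581.1, -14.2, 133.9]
orientation: [-0.0, 0.657, 0.753, -0.0]
contact_force: [1.4, 0.7, -2.3]
width: 23.7
finger_force: 35.0
```

Emit:
apply_moves --deltas '[20,0,0,0.08,0,20,0,0,0.06,0,20,0,0,0,0]'

```text
t: 18.65
tool_pos: [581.1, -14.3, 130.5]
orientation: [-0.0, 0.657, 0.754, -0.0]
contact_force: [0.6, -1.1, -1.4]
width: 24.3
finger_force: 35.0
```

Emit:
apply_moves --deltas '[20,0,0,0.06,0,20,0,0,0.06,0,20,0,0,0,0]'

```text
t: 18.95
tool_pos: [581.0, -14.3, 127.7]
orientation: [-0.0, 0.657, 0.754, -0.0]
contact_force: [-1.9, -0.9, 2.6]
width: 23.6
finger_force: 35.0
```

Emit:
apply_moves --deltas '[20,0,-0.01,0.06,0,20,0,0,0.02,0,20,0,0,0,0]'

```text
t: 19.25
tool_pos: [581.0, -14.3, 126.1]
orientation: [0.0, 0.657, 0.754, -0.0]
contact_force: [-2.7, -1.0, 7.3]
width: 23.8
finger_force: 35.0
```

Emit:
apply_moves --deltas '[20,0,0,0.04,0,20,0,0,0,0,20,0,0,0,0]'

```text
t: 19.55
tool_pos: [581.0, -14.3, 125.2]
orientation: [0.0, 0.657, 0.754, -0.0]
contact_force: [-4.2, -0.0, 8.9]
width: 24.0
finger_force: 35.0
```

Emit:
apply_moves --deltas '[20,0,-0.05,0,0,20,0,0,0,0,20,0,0,0,0]'

```text
t: 19.85
tool_pos: [580.8, -14.3, 125.2]
orientation: [0.001, 0.657, 0.754, 0.001]
contact_force: [0.1, 0.1, 5.9]
width: 23.7
finger_force: 35.0
```

Emit:
apply_moves --deltas '[20,0,0,0.03,0,20,0,0,0,0,20,0,0,0,0]'

```text
t: 20.15
tool_pos: [580.8, -14.3, 124.7]
orientation: [0.001, 0.657, 0.754, 0.001]
contact_force: [-0.7, -0.7, 7.0]
width: 24.3
finger_force: 35.0
```

Emit:
apply_moves --deltas '[20,0,0,0,0,20,0,0,0,0]' --newtons 8

```text
t: 20.35
tool_pos: [580.8, -14.3, 124.7]
orientation: [0.001, 0.657, 0.753, 0.001]
contact_force: [-1.3, -0.8, 8.9]
width: 24.1
finger_force: 8.0
```

Emit:
apply_moves --deltas '[28,0,0,0,0,34,0,0,0,0,40,0,0,0,0,46,0,0,0,0,46,0,0,0,0,46,0,0,0,0]'

```text
t: 20.95
tool_pos: [580.0, -14.4, 123.9]
orientation: [-0.0, 0.657, 0.754, -0.0]
contact_force: [-0.5, 0.2, 0.3]
width: 45.8
finger_force: 0.0
```

Run:
```python
from h import *
s=r.read_state();print(s['contact_force'],s['width'])
s=grab('scene',None)
cv2.imwrite('pics/r1.png',cv2.resize(s[130:280,270:420],None,fx=3.8,fy=3.8,interpolation=2)[:,:,::-1])
```

```text
[-0.46369466  0.18953423  0.34092298] 45.785099133226595
```

View pics/r1.png

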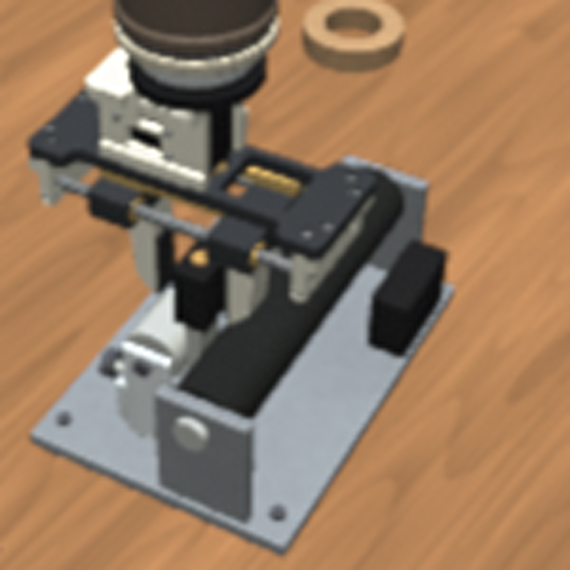

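The gauge stands upright in the right gap, with its handle at crop (200,285) and the fingers clear on both sides. Next I retreat straight up.

Emit:
apply_moves --deltas '[46,0,0,-0.2,0,46,0,0,-0.5,0,46,0,0,-0.8,0,46,0,0,-0.8,0,46,0,0,-0.8,0,46,0,0,-0.8,0,46,0,0,-0.8,0,46,0,0,-0.8,0,46,0,0,-0.5,0,46,0,0,0,0]'

```text
t: 22.0
tool_pos: [581.0, -14.1, 276.4]
orientation: [0.001, 0.657, 0.754, 0.001]
contact_force: [0.3, -0.4, 0.2]
width: 46.2
finger_force: 0.0
```

Run:
```python
from h import *
s=r.read_state();print(s['contact_force'],s['tool_pos'])
s=grab('scene',None)
cv2.imwrite('pics/r2.png',cv2.resize(s[150:270,280:400],None,fx=4.8,fy=4.8,interpolation=2)[:,:,::-1])
for z in(80,131,177):print(proj('scene',[580.8,-14.3,z]))
```

```text
[ 0.2724988  -0.35003591  0.19401031] [581.02441361 -14.06444187 276.38429762]
[323.45125962 221.65089678]
[323.25510373 206.13532738]
[323.06472793 191.085901  ]
```

View pics/r2.png

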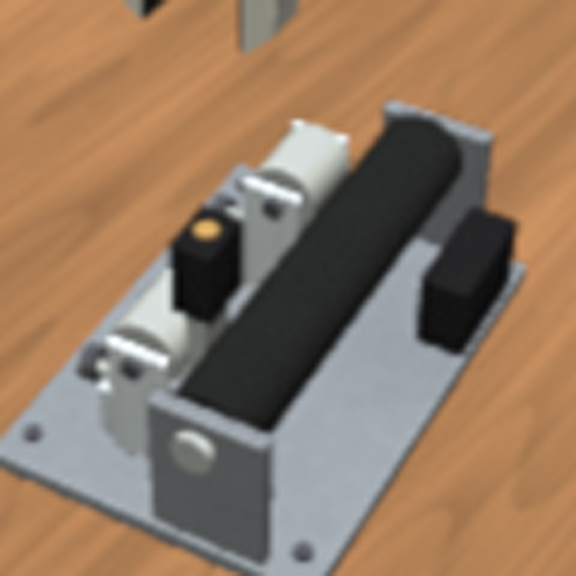

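The gauge stands upright in the right gap, with its handle top at crop (207,229), which matches the expected pixel. The gripper is clear.

```bash
python3 -c "
from rig import r
print(r.close_job())"
```

```text
the job is handed in; nothing more can be done
None
```

I gauged the left gap and then the right, each to a snug push of about 8–10 N; the gauge sank about 29 mm deeper on the right, so I left it standing upright and released in the right gap, and handed the job in at about 22 s.

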